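# Unlock the cam and push the tooth-model slide to its working position

## Robot

A 6-joint arm with a two-finger parallel gripper is mounted at the origin on the work surface. World frame = base frame: x ahead of the robot, y to its left, z up, the work surface at z = 0. Lengths are in mm, angles in rad, forces in N, time in s.
With the tool pointing down it reaches from about 400 to 925 mm from the base axis. Payload 12.5 kg.
Tool frame: the origin (TCP) lies midway between the tips of the shut fingers; the grasp point (between the pads) lies 19 mm behind it; z points along the fingers, y is the direction in which the jaws open and shut (so a half turn about z gives the same grasp; the last joint's range is limited). The gripper opens to 95 mm and grips with 3 to 60 N. Pads are 20 mm wide; open, the fingers measure 119 mm over their backs; the gripper's body (75 mm by 180 mm) begins 59 mm behind the grasp point.
Start: joints at [-1.419, 0.491, 1.559, -0, 1.092, -0.106], TCP at [159.369, -604.361, 179.161] pointing down, gripper open.
Joint ranges: [-3.1, 3.1], [-0.84, 2.19], [0.05, 2.79], [-1.13, 4.28], [0.06, 2.93], [-2.69, 2.69]. Speed limits (rad/s): [2.22, 2.22, 2.79, 3.14, 3.14, 3.14].

## Interface

Orientations are given as [roll, pitch, yaw] about the fixed x, y, z axes, in that order (R = Rz(yaw) Ry(pitch) Rx(roll)).
In Python, from cell import env gives the robot as it stands.
- The arm moves only by the tool drive_tool, never from a script. Its argument "increments" is a list of rows, each a list of 2 entries, a list of its own where there are three numbers: the shift along the tool's x, y, z as a fraction of full scale, then the turn, a rotation vector about the tool's x, y, z as a fraction of full scale. In form: [[[x, y, z], [ax, ay, az]], ...]. A call has 1 to 5 rows; each row shifts and turns the commanded pose from where the row before left it, along the tool's axes as they then stand; what a row does not reach is not made up. Full scale, the value 1, is 30 mm for a shift and 0.08 rad for a turn. A row lasts 1/12 s, in which the tool goes at most 41.7 mm and 7.16 degrees, less where a joint would pass 70% of its speed; a pose out of reach is approached as far as the arm can. A call with a number of a shift or a turn outside -1 to 1 is refused whole. A call with a gripper value outside its range is refused whole. "jaw" is the opening, from -1 (shut) to 1 (fully open), so that 0 is half open, set as the call begins (left out, the last holds). The fingers move at their own pace and stop on an object; the grip force is fixed at half the most. Time passes only in rows, so rows that do not move let the fingers close. It gives the time, the measured TCP pose, the force and the opening at its end, in the units of the state.
- env.state(): the state, without advancing time (a new reading comes with each control period).
- env.read_camera(name): name is "scene" or "side" or "wrist"; returns a dict with "pixels" (480x640x3 uint8, blue, green, red), "vertical_fov" (degrees; the focal length in pixels is half the picture's height over the tangent of half this angle, whatever the lens; pixels are square), "cx", "cy" (the principal point, pixels), "world_to_cam" (4x4, takes a point from world to camera coordinates). Camera axes: x right, y down, z forward; pixel columns grow to the right and rows downward; lengths in mm; the calibration is good to about 2 mm. The wrist camera is an equidistant fisheye: a pixel r from the principal point sees the ray r / f radians off the axis. A picture is of the moment at which its call begins. There is no depth.
- env.job_done(): hands the job in, once; it reports no verdict.
Trained networks look in a picture, given as the dict that the camera call returned (one of the last four; its "shot" number tells which), for a name from the list of things; names that differ only in an ending like _2 or _b are one class to them, and where a whole thing is asked for, a point or a joint stands for the part that bears it (a point fixed in the world has none). Each returns a list of dicts, best first, with "score" (0 to 1); they miss things now and then, are a little off and sometimes report something else, mostly with a low value. They report only what shows in the picture. A call takes as long as a camera call. They do not tell look-alikes from the thing itself.
- env.boxes_of(target, picture): "point" ([x, y, z] in mm, in world coordinates, good to about 4 mm: the middle of the surface that is visible of it).
- env.tip_of(target, picture): "point" ([x, y, z] in mm, in world coordinates, good to about 4 mm: a listed point, or the origin of a listed thing).
The state is a dict: "t": time; "joints": joint angles; "qvel": joint speeds; "tau": joint torques, N m; "eef_pos": TCP position; "tcp_rot": TCP orientation; "ft_force": force on the tool from outside, world axes, zero at the start; "moment": the same for the moment, N m; "opening": opening from 0.0 (shut) to 1.0 (fully open).
Only numpy, scipy, OpenCV 4.12 (cv2) and the standard library are available. Lean on these libraries where they do the work, as an engineer would, in place of code of your own. Each camera call takes 0.05 s, during which the arm holds its last target.

## Task

On the dental bench jig, push the red lever post round until the brass cam plate is at its low point, its notch facing the blue slide's tongue (the lever then points at the red mark). Then push the blue slide forward, fully home, so the tongue is all the way into the notch. Let the plaster tooth model ride along in its tray without lifting it out, leave the yellow dish, the bottle and the bur block where they stand, and finish clear of everything.

Things in the scene. Friction and masses are not known exactly. Their poses are not given: they have to be found in the camera images.
- jig: Fixed dark steel bed plate, 14 mm thick, that carries the rest; its pose varies. Origin on the bench under the cam's axis, z up; +x is the slide's forward direction (from slide towards cam). It covers x = -150 to +55 mm, y = -55 to +55 mm; an ear at +y (26 mm wide, out to y = 98 mm) carries a short red painted mark at x = 0, y = 78 to 96 mm.
- cam (a joint): Cam angle, rad. 0 = low point: notch faces the slide's tongue (jig -x), lever points along jig +y at the red mark. Positive = clockwise from above: the lever points along (sin q, cos q) in jig x, y. Starts at 0.55 to 1.25, travels -0.5 to 1.4, stays where left (friction, about 3.5 N at the post); no stop at the low point. The tongue enters within about 0.15 rad of 0.
- cam_axis (a point): Centre of the top face of the brass cam disc, on its upright axis, 32 mm above the bench; a 20 mm wide boss rises to 42 mm. Disc 45 mm radius, 12 mm thick, with one notch (the low point) 26 mm wide, about 30 mm deep. Elsewhere its rim blocks the tongue; pushing the slide cannot turn the cam.
- lever_top (a point): Centre of the top of the red upright lever post: 16 mm diameter, 65 mm from the cam axis, top 80 mm above the bench. It stands on a flat aluminium arm 14 mm wide whose top is 40 mm above the bench, so the post can be pushed sideways from any side at heights from 45 to 80 mm.
- carriage (a joint): Travel of the blue follower slide in m: 0 = parked (start), grows along jig +x, 0.028 = fully home at its end stop. About 3 N of friction, no spring; it stays where left.
- push_plate (a point): Middle of the top edge of the rear (jig -x) face of the slide's upright push plate, 76 mm above the bench. The plate is 8 mm thick, 60 mm wide along jig y, from 36 to 76 mm high. It is pushed along jig +x from behind, where only the 14 mm bed lies.
- tongue_nose (a point): Front end of the slide's tongue (12 mm wide, rounded, 20 to 32 mm above the bench), which must enter the cam's notch. Parked it is 47 mm from the cam axis, fully home 19 mm.
- tray_floor (a point): Centre of the inner floor of the slide's open tray (inside 52 x 58 mm, rim 54 mm above the bench), 40 mm above the bench. Axes as the jig.
- model_centre (a point): Centre of the loose plaster tooth model (48 x 54 mm, 24 mm high with its teeth), lying in the tray with 2 mm of play; 12 mm above the tray floor while it lies there. 80 to 160 g.
- dish: Yellow round closed dish, 56 mm diameter, 28 mm high, loose, origin at its underside. Leave alone.
- bottle: Small white bottle with blue cap, 38 mm diameter, 70 mm high, loose, origin at its underside. Leave alone.
- burs: White bur block 40 x 30 x 18 mm with small burs standing in it to 40 mm, loose, origin at its underside. Leave alone.
There are look-alikes about, which are no part of the job. Leave any green or orange look-alike of the part that bears model_centre alone.

How it is judged:
By the outcome, as a careful person would: the job done as asked, in the order asked, and still so for the second after the job is handed in, with the robot touching nothing.
It also fails if it takes over 48 s, if anything falls off the work surface, if the arm or the gripper's body presses on something with over 40 N, if the wrist force passes 120 N, or if a joint passes its speed limit or range.

## Working session

There is one attempt and no reset: what is moved stays moved. The work goes in short steps, Python scripts to look and compute and a tool call to move; the robot and the scene stay as the last step left them, time stands still between calls to the robot, and variables do not carry over. Pictures are saved under pics/ and viewed, and the job is handed in when it is done.

Besides the shell and the picture viewer there is one more tool, called after "Call:" in YAML: its name, and indented under it one key for each argument. drive_tool: Moves the arm, as the interface text tells. Its arguments: {"type":"object","properties":{"increments":{"type":"array","items":{"type":"array"}},"jaw":{"type":"number"}},"required":["increments"]}

```bash
ls; mkdir -p pics; cat > h.py <<'E'
import numpy as np, cv2
from cell import env
def proj(p,c):
    M=np.array(c["world_to_cam"]);f=240/np.tan(np.radians(c["vertical_fov"])/2)
    q=M@np.append(p,1.0);return np.array([c["cx"]+f*q[0]/q[2],c["cy"]+f*q[1]/q[2]])
def ray_z(uv,z,c):
    M=np.array(c["world_to_cam"]);f=240/np.tan(np.radians(c["vertical_fov"])/2)
    R=M[:3,:3];o=-R.T@M[:3,3];d=R.T@np.array([(uv[0]-c["cx"])/f,(uv[1]-c["cy"])/f,1]);return o+d*(z-o[2])/d[2]
E
python3 - <<'E'
from h import *
for n in["scene","side"]:
    c=env.read_camera(n);cv2.imwrite(f"pics/{n}0.png",c["pixels"])
    for k in["cam_axis","lever_top","push_plate","tongue_nose","tray_floor","model_centre","jig","dish","bottle","burs"]:
        r=env.tip_of(k,c);print(n,k,[(np.round(x["point"]).tolist(),round(x["score"],2),np.round(proj(x["point"],c)).tolist()) for x in r[:3]])
s=env.state();print(s["t"],s["eef_pos"],s["tcp_rot"],s["ft_force"],s["opening"])
E
```

```text
pics
scene cam_axis [([632.0, 55.0, 28.0], 0.95, [363.0, 293.0])]
scene lever_top [([699.0, 64.0, 79.0], 0.94, [398.0, 295.0])]
scene push_plate [([512.0, 94.0, 77.0], 0.68, [340.0, 224.0])]
scene tongue_nose [([588.0, 67.0, 24.0], 0.85, [352.0, 276.0])]
scene tray_floor [([544.0, 78.0, 44.0], 0.84, [343.0, 251.0])]
scene model_centre [([542.0, 78.0, 49.0], 0.86, [342.0, 248.0]), ([406.0, 104.0, 14.0], 0.79, [311.0, 219.0]), ([473.0, 233.0, 14.0], 0.79, [382.0, 213.0])]
scene jig [([631.0, 54.0, 2.0], 0.8, [361.0, 303.0])]
scene dish [([481.0, -45.0, -2.0], 0.8, [266.0, 276.0])]
scene bottle [([573.0, 199.0, -7.0], 0.63, [401.0, 254.0])]
scene burs [([511.0, 92.0, 76.0], 0.68, [339.0, 224.0]), ([578.0, -62.0, -3.0], 0.57, [286.0, 315.0])]
side cam_axis [([587.0, 64.0, 30.0], 0.68, [272.0, 267.0]), ([632.0, 53.0, 30.0], 0.67, [249.0, 259.0])]
side lever_top [([697.0, 63.0, 84.0], 0.68, [205.0, 233.0])]
side push_plate [([508.0, 90.0, 74.0], 0.88, [313.0, 263.0])]
side tongue_nose [([584.0, 62.0, 31.0], 0.69, [274.0, 266.0])]
side tray_floor [([545.0, 78.0, 39.0], 0.91, [293.0, 272.0])]
side model_centre [([475.0, 236.0, 15.0], 0.72, [312.0, 370.0]), ([546.0, 82.0, 52.0], 0.64, [292.0, 268.0]), ([405.0, 95.0, 16.0], 0.63, [378.0, 303.0])]
side jig []
side dish [([475.0, -41.0, -1.0], 0.78, [349.0, 251.0]), ([545.0, 76.0, 41.0], 0.62, [294.0, 270.0])]
side bottle [([569.0, 207.0, -2.0], 0.63, [255.0, 349.0]), ([700.0, 63.0, 78.0], 0.55, [204.0, 235.0])]
side burs [([579.0, -60.0, -6.0], 0.93, [297.0, 240.0]), ([585.0, 61.0, 30.0], 0.27, [273.0, 266.0])]
1.1 [ 159.37334072 -604.39953398  179.17116114] [3.14144086e+00 1.92789839e-06 2.57788760e-01] [0.12499792 0.95275714 0.3242334 ] 0.9978584261161363
```

View pics/scene0.png

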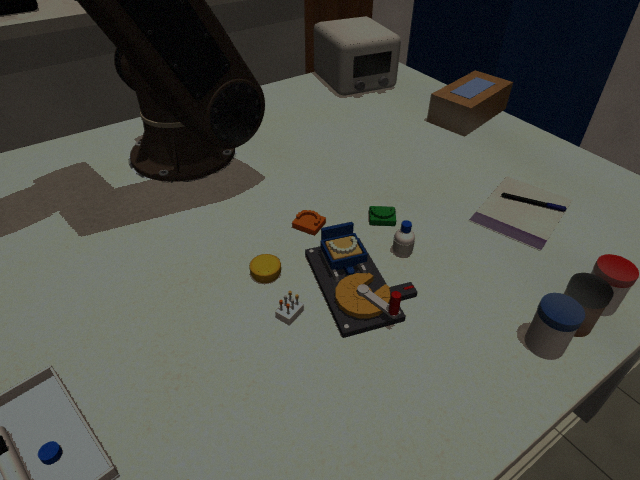

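View pics/side0.png

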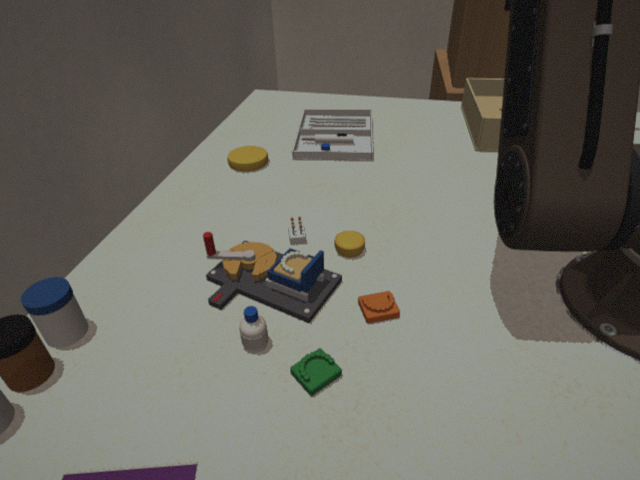

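The real model is the plaster one in the blue tray, at scene pixel (343,248). The orange look-alike at (309,221) and the green one at (382,215) lie on the bench and stay untouched. The lever sits at about 1.1 rad and the jig x axis is about -17° in world. I'll move above the jig first and refine from there.

Call:
drive_tool:
  increments:
    - [[0.8, -0.68, -0.1], [0, 0, 0]]
    - [[0.8, -0.68, -0.1], [0, 0, 0]]
    - [[0.8, -0.68, -0.1], [0, 0, 0]]
    - [[0.8, -0.68, -0.1], [0, 0, 0]]
    - [[0.8, -0.68, -0.1], [0, 0, 0]]
  jaw: -0.16

```text
t: 1.52
eef_pos: [250.0, -473.9, 194.3]
tcp_rot: [3.141, -0.0, 0.257]
ft_force: [-0.0, 0.2, 1.2]
opening: 0.712
```

Call:
drive_tool:
  increments:
    - [[0.8, -0.68, -0.1], [0, 0, 0]]
    - [[0.8, -0.68, -0.1], [0, 0, 0]]
    - [[0.8, -0.68, -0.1], [0, 0, 0]]
    - [[0.8, -0.68, -0.1], [0, 0, 0]]
    - [[0.8, -0.68, -0.1], [0, 0, 0]]

```text
t: 1.93
eef_pos: [340.1, -344.6, 209.5]
tcp_rot: [3.141, -0.0, 0.258]
ft_force: [1.1, 0.1, -0.4]
opening: 0.427
```

Call:
drive_tool:
  increments:
    - [[0.8, -0.68, -0.1], [0, 0, 0]]
    - [[0.8, -0.68, -0.1], [0, 0, 0]]
    - [[0.8, -0.68, -0.1], [0, 0, 0]]
    - [[0.8, -0.68, -0.1], [0, 0, 0]]
    - [[0.8, -0.68, -0.1], [0, 0, 0]]

```text
t: 2.35
eef_pos: [430.2, -215.3, 224.5]
tcp_rot: [3.141, -0.0, 0.258]
ft_force: [-0.1, -1.5, 0.5]
opening: 0.416
```

Call:
drive_tool:
  increments:
    - [[0.8, -0.68, -0.1], [0, 0, 0]]
    - [[0.8, -0.68, -0.1], [0, 0, 0]]
    - [[0.8, -0.68, -0.1], [0, 0, 0]]
    - [[0.8, -0.68, -0.1], [0, 0, 0]]
    - [[0.8, -0.68, 0], [0, 0, 0]]

```text
t: 2.77
eef_pos: [520.4, -86.0, 236.8]
tcp_rot: [3.141, -0.001, 0.258]
ft_force: [-0.6, -0.7, 0.1]
opening: 0.422
```

```bash
python3 - <<'E'
from h import *
M=[]
for n in["wrist","scene","side"]:
    c=env.read_camera(n);cv2.imwrite(f"pics/{n}1.png",c["pixels"])
    for k in["cam_axis","lever_top","push_plate","tongue_nose","tray_floor","burs","bottle","dish"]:
        r=env.tip_of(k,c);print(n,k,[(np.round(x["point"],1).tolist(),round(x["score"],2)) for x in r[:2]])
E
```

```text
wrist cam_axis [([476.2, -46.4, -1.4], 0.66), ([629.2, 56.0, 31.7], 0.55)]
wrist lever_top [([695.9, 65.0, 80.5], 0.85), ([580.3, -56.6, 3.3], 0.55)]
wrist push_plate [([508.2, 88.2, 76.9], 0.75)]
wrist tongue_nose [([587.6, 60.6, 28.8], 0.92), ([477.3, -44.4, -3.1], 0.57)]
wrist tray_floor []
wrist burs [([578.8, -60.8, 0.6], 0.86)]
wrist bottle [([572.1, 201.7, -0.8], 0.6)]
wrist dish [([477.7, -46.4, -0.7], 0.96), ([632.4, 52.9, -1.1], 0.28)]
scene cam_axis [([631.0, 53.9, 27.9], 0.7)]
scene lever_top [([700.6, 63.0, 81.5], 0.86), ([630.1, 54.4, 1.1], 0.44)]
scene push_plate [([511.3, 93.9, 74.7], 0.58)]
scene tongue_nose [([477.8, -44.4, 0.3], 0.6), ([590.0, 63.5, 26.8], 0.58)]
scene tray_floor [([545.1, 80.4, 43.5], 0.84), ([574.2, 201.7, -3.2], 0.42)]
scene burs [([579.8, -56.7, -1.7], 0.55), ([539.6, 78.8, 48.8], 0.44)]
scene bottle [([573.1, 200.8, -5.7], 0.62)]
scene dish [([479.3, -42.1, 0.1], 0.96)]
side cam_axis [([631.1, 53.8, 30.8], 0.82), ([580.2, -57.9, -3.7], 0.44)]
side lever_top [([697.8, 63.9, 78.6], 0.81)]
side push_plate [([506.2, 92.4, 75.1], 0.84), ([550.0, 79.1, 52.8], 0.26)]
side tongue_nose [([587.2, 62.2, 27.8], 0.73)]
side tray_floor [([549.1, 79.4, 39.2], 0.57)]
side burs [([581.0, -57.6, -4.2], 0.77)]
side bottle []
side dish [([474.8, -40.5, 1.5], 0.94)]
```

View pics/wrist1.png

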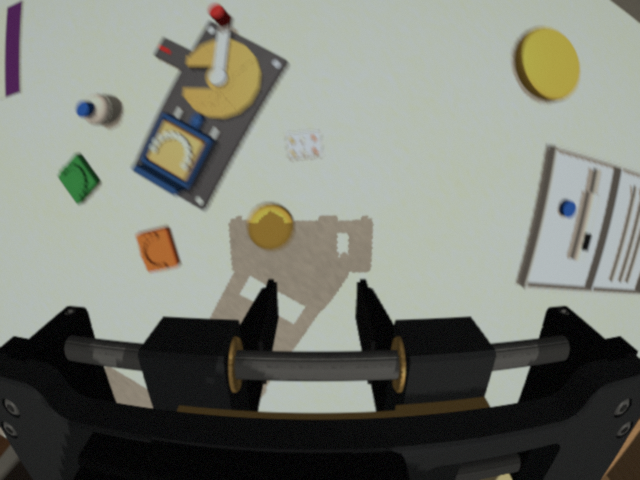

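Wrist picture: red post at (220,14), cam boss (218,77), tray (175,150), bottle (97,108), and the positions agree with the estimates. The estimates are cam axis about (631,54), post about (698,64), jig x at about -17°. I'll straddle the post from above.

Call:
drive_tool:
  increments:
    - [[0.7, -0.333, 0.2], [0, 0, 0]]
    - [[0.7, -0.333, 0.2], [0, 0, 0]]
    - [[0.7, -0.333, 0.2], [0, 0, 0]]
    - [[0.7, -0.333, 0.2], [0, 0, 0]]
    - [[0.7, -0.333, 0.2], [0, 0, 0]]

```text
t: 4.53
eef_pos: [609.1, -11.6, 205.8]
tcp_rot: [3.141, -0.0, 0.258]
ft_force: [1.0, 0.1, -0.3]
opening: 0.418
```

Call:
drive_tool:
  increments:
    - [[0.7, -0.333, 0.3], [0, 0, 0]]
    - [[0.7, -0.333, 0.3], [0, 0, 0]]
    - [[0.7, -0.333, 0.3], [0, 0, 0]]
    - [[0.7, -0.333, 0.3], [0, 0, 0]]
    - [[0.7, -0.333, 0.3], [0, 0, 0]]

```text
t: 4.95
eef_pos: [697.8, 63.5, 160.5]
tcp_rot: [3.142, 0.0, 0.258]
ft_force: [0.5, -0.3, -0.0]
opening: 0.419
```

Call:
drive_tool:
  increments:
    - [[0, 0, 0.5], [0, 0, 0.5]]
    - [[0, 0, 0.5], [0, 0, 0.5]]
    - [[0, 0, 0.5], [0, 0, 0.5]]
    - [[0, 0, 0.2], [0, 0, 0]]
    - [[0, 0, 0], [0, 0, 0]]

```text
t: 5.37
eef_pos: [696.4, 62.7, 108.5]
tcp_rot: [-3.141, 0.003, 0.139]
ft_force: [0.6, 0.2, -0.2]
opening: 0.419
```

```bash
python3 - <<'E'
from h import *
P=[]
for n in["wrist","scene","side"]:
    c=env.read_camera(n);cv2.imwrite(f"pics/{n}2.png",c["pixels"])
    for k in["cam_axis","lever_top","tongue_nose"]:
        r=env.tip_of(k,c);print(n,k,[(np.round(x["point"],1).tolist(),round(x["score"],2)) for x in r[:2]])
    P.append(cv2.resize(c["pixels"][150:390,100:500] if n!="wrist" else c["pixels"],(400,300)))
cv2.imwrite("pics/m2.png",np.hstack(P[:2]))
E
```

```text
wrist cam_axis [([632.6, 53.2, 30.0], 0.96)]
wrist lever_top [([695.6, 64.2, 85.6], 0.96)]
wrist tongue_nose [([587.7, 61.0, 30.2], 0.92)]
scene cam_axis [([636.1, 54.8, 30.3], 0.75)]
scene lever_top [([699.3, 65.6, 81.7], 0.81)]
scene tongue_nose [([590.6, 65.1, 27.8], 0.92), ([573.8, -58.9, -1.4], 0.28)]
side cam_axis [([630.4, 53.0, 31.9], 0.6)]
side lever_top [([696.8, 64.8, 78.9], 0.9), ([634.4, 53.2, 34.7], 0.47)]
side tongue_nose [([545.8, 80.9, 53.8], 0.23)]
```

View pics/m2.png

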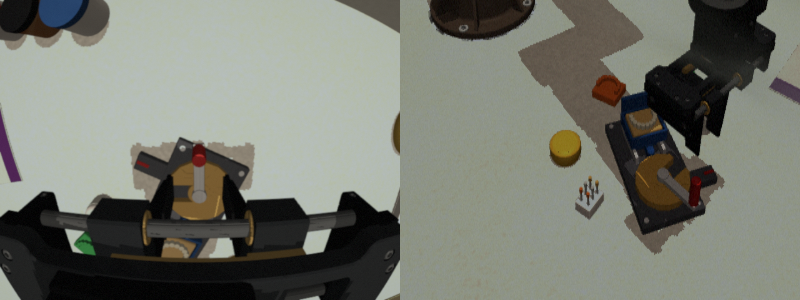

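```bash
python3 - <<'E'
from h import *
P=[]
for n in["scene","side"]:
    c=env.read_camera(n);im=c["pixels"].copy()
    s=env.state();p=np.array(s["eef_pos"]);y=s["tcp_rot"][2]
    ty=np.array([np.sin(y),-np.cos(y),0])
    pts=[p,p+20*ty,p-20*ty,np.array([697.5,64.3,80])]
    uv=[proj(q,c) for q in pts];print(np.round(uv))
    for q,col in zip(uv,[(0,255,0),(255,0,255),(255,255,0),(255,255,255)]): cv2.circle(im,tuple(int(round(v)) for v in q),1,col,-1)
    u=uv[0].astype(int);cr=im[u[1]-80:u[1]+80,u[0]-66:u[0]+66]
    P.append(cv2.resize(cr,(396,480)))
cv2.imwrite("pics/m3.png",np.hstack(P))
E
```

```text
[[399. 280.]
 [390. 287.]
 [407. 273.]
 [397. 293.]]
[[203. 220.]
 [206. 213.]
 [199. 227.]
 [205. 235.]]
```

View pics/m3.png

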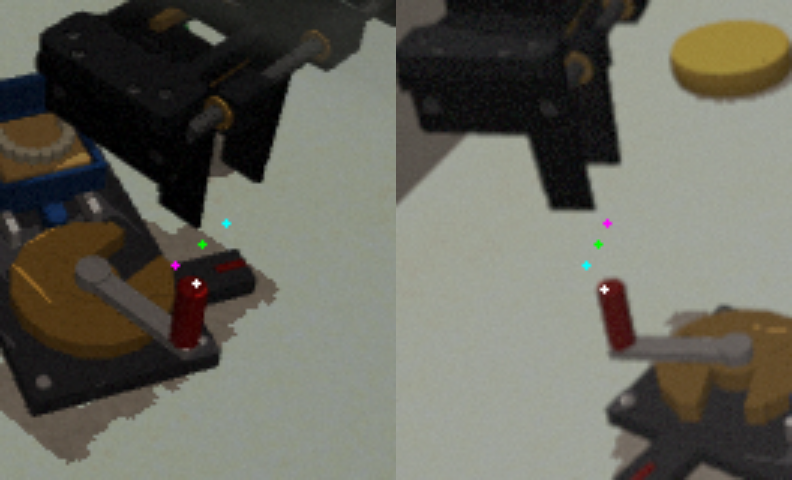

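```bash
python3 - <<'E'
from h import *
s=env.state();print(s["eef_pos"],s["tcp_rot"],s["opening"])
C={n:env.read_camera(n) for n in["scene","side"]}
def P(c):
    f=240/np.tan(np.radians(c["vertical_fov"])/2);return np.array([[f,0,c["cx"]],[0,f,c["cy"]],[0,0,1]])@np.array(c["world_to_cam"])[:3]
def o(n,u): # crop->full
    return np.array(u,float)/3+({"scene":np.array([399-66,280-80]),"side":np.array([203-66,220-80])}[n])
for a,b in[((200,228),(605-396,163)),((262,182),(575-396,210)),((196,283),(604-396,285))]:
    X=cv2.triangulatePoints(P(C["scene"]),P(C["side"]),o("scene",a).reshape(2,1),o("side",b).reshape(2,1));print((X[:3]/X[3]).ravel())
E
```

```text
[697.06781855  62.6842859  110.13595382] [3.14153625e+00 2.78585458e-06 1.37843662e-01] 0.416105274852424
[704.23078629  42.1911391  140.38177974]
[699.33329269  87.22260432 140.99599996]
[697.65304041  64.10208078  79.1360009 ]
```

Triangulated, the half-open fingertips are at z≈140 while the TCP is at 110. I'll shut the jaws here and see whether the tips extend.

Call:
drive_tool:
  increments:
    - [[0, 0, 0], [0, 0, 0]]
    - [[0, 0, 0], [0, 0, 0]]
    - [[0, 0, 0], [0, 0, 0]]
    - [[0, 0, 0], [0, 0, 0]]
    - [[0, 0, 0], [0, 0, 0]]
  jaw: -1

```text
t: 6.58
eef_pos: [697.1, 62.7, 110.1]
tcp_rot: [3.141, 0.0, 0.138]
ft_force: [-0.3, 0.1, 0.3]
opening: 0.128
```

Call:
drive_tool:
  increments:
    - [[0, 0, 0], [0, 0, 0]]
    - [[0, 0, 0], [0, 0, 0]]

```text
t: 6.75
eef_pos: [697.1, 62.7, 110.1]
tcp_rot: [3.142, 0.0, 0.138]
ft_force: [-0.6, 0.1, 0.1]
opening: 0.021
```

```bash
python3 - <<'E'
from h import *
P=[]
for n in["scene","side"]:
    c=env.read_camera(n);im=c["pixels"].copy()
    s=env.state();p=np.array(s["eef_pos"]);y=s["tcp_rot"][2]
    ty=np.array([np.sin(y),-np.cos(y),0])
    pts=[p,p+20*ty,p-20*ty,np.array([697.5,64.3,80])]
    uv=[proj(q,c) for q in pts];print(np.round(uv))
    for q,col in zip(uv,[(0,255,0),(255,0,255),(255,255,0),(255,255,255)]): cv2.circle(im,tuple(int(round(v)) for v in q),1,col,-1)
    u=uv[0].astype(int);print(u);cr=im[u[1]-80:u[1]+80,u[0]-66:u[0]+66]
    P.append(cv2.resize(cr,(396,480)))
c=env.read_camera("wrist");cv2.imwrite("pics/w4.png",c["pixels"])
cv2.imwrite("pics/m4.png",np.hstack(P))
E
```

```text
[[399. 280.]
 [390. 287.]
 [407. 273.]
 [397. 293.]]
[398 279]
[[203. 220.]
 [206. 213.]
 [199. 227.]
 [205. 235.]]
[202 219]
```

View pics/m4.png

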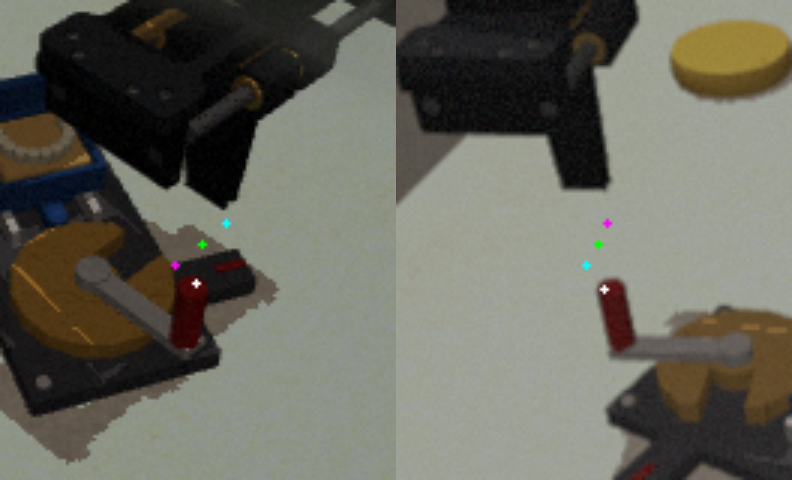

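View pics/w4.png

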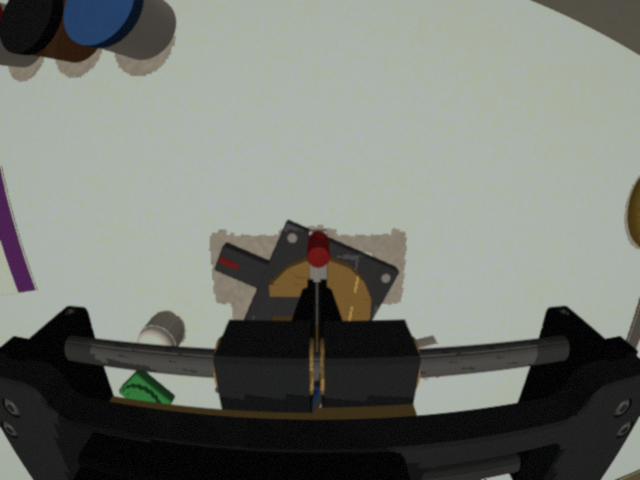

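```bash
python3 - <<'E'
from h import *
c=env.read_camera("wrist");M=np.array(c["world_to_cam"]);f=240/np.tan(np.radians(c["vertical_fov"])/2)
def fe(p):
    q=M@np.append(p,1.);r=np.hypot(q[0],q[1]);t=np.arctan2(r,q[2]);return np.round([c["cx"]+f*t*q[0]/r,c["cy"]+f*t*q[1]/r]),np.round(q[:3])
s=env.state();p=np.array(s["eef_pos"])
for dz in(0,10,20,30,40,60):print(dz,fe(p+[0,0,dz]))
print(fe([697.5,64.3,80]),fe([632,54,42]))
print(s["joints"],f,c["cx"],c["cy"])
E
```

```text
0 (array([317., 273.]), array([  0.,  19., 221.]))
10 (array([317., 280.]), array([  0.,  22., 212.]))
20 (array([317., 287.]), array([  0.,  25., 202.]))
30 (array([317., 295.]), array([  0.,  28., 193.]))
40 (array([317., 303.]), array([  0.,  31., 183.]))
60 (array([317., 323.]), array([  0.,  37., 164.]))
(array([315., 255.]), array([ -1.,  10., 250.])) (array([316., 315.]), array([ -0.,  62., 306.]))
[-4.59307557e-03  6.63559779e-01  1.42690063e+00 -1.21836933e-04
  1.05115374e+00  1.42845982e+00] 371.64829954431775 316.52261014647314 240.7704095492333
```

The cameras show the fingers ending up to 30 mm short of the reported TCP. I'll choose a height that works in both cases, TCP z≈44, which puts the tips between 44 and 74 on the post (45–80). I'll reopen and straddle.

Call:
drive_tool:
  increments:
    - [[0, 0, 0], [0, 0, 0]]
    - [[0, 0, 0], [0, 0, 0]]
    - [[0, 0, 0], [0, 0, 0]]
    - [[0, 0, 0], [0, 0, 0]]
    - [[0, 0, 0], [0, 0, 0]]
  jaw: -0.16

```text
t: 7.37
eef_pos: [697.1, 62.7, 110.1]
tcp_rot: [3.141, 0.0, 0.138]
ft_force: [-0.6, -0.9, 0.2]
opening: 0.301
```

Call:
drive_tool:
  increments:
    - [[0, 0, 0], [0, 0, 0]]
    - [[0, 0, 0], [0, 0, 0]]
    - [[0, 0, 0.4], [0, 0, 0]]
    - [[0, 0, 0.4], [0, 0, 0]]
    - [[0, 0, 0.2], [0, 0, 0]]

```text
t: 7.78
eef_pos: [696.1, 62.6, 77.5]
tcp_rot: [-3.141, 0.003, 0.138]
ft_force: [-1.0, -0.1, -1.7]
opening: 0.421
```

Call:
drive_tool:
  increments:
    - [[0, 0, 0.3], [0, 0, 0]]
    - [[0, 0, 0.3], [0, 0, 0]]
    - [[0, 0, 0.3], [0, 0, 0]]
    - [[0, 0, 0.3], [0, 0, 0]]
    - [[0, 0, 0], [0, 0, 0]]

```text
t: 8.2
eef_pos: [696.1, 62.7, 41.7]
tcp_rot: [-3.141, 0.003, 0.138]
ft_force: [-0.2, -0.2, -0.0]
opening: 0.421
```

```bash
cat > look.py <<'E'
from h import *
import sys
def look(name,cen=(665,80,60)):
    P=[]
    s=env.state();print(s["t"],np.round(s["eef_pos"],1),np.round(s["tcp_rot"],3),np.round(s["ft_force"],1),s["opening"])
    for n in["scene","side"]:
        c=env.read_camera(n);u=proj(np.array(cen,float),c).astype(int)
        P.append(cv2.resize(c["pixels"][u[1]-80:u[1]+80,u[0]-66:u[0]+66],(396,480)))
        for k in["cam_axis","lever_top","push_plate","tongue_nose"]:
            r=env.tip_of(k,c);print(n,k,[(np.round(x["point"],1).tolist(),round(x["score"],2)) for x in r[:1]])
    cv2.imwrite(f"pics/{name}.png",np.hstack(P))
if len(sys.argv)>1: look(sys.argv[1])
E
python3 look.py m5
```

```text
8.2 [696.1  62.7  41.7] [-3.141e+00  3.000e-03  1.380e-01] [-0.2 -0.2 -0. ] 0.42059587321010883
scene cam_axis [([632.2, 51.0, 31.5], 0.65)]
scene lever_top [([697.2, 66.3, 80.0], 0.56)]
scene push_plate [([509.2, 93.5, 76.5], 0.92)]
scene tongue_nose [([590.1, 60.4, 27.0], 0.9)]
side cam_axis [([630.3, 55.3, 33.4], 0.88)]
side lever_top [([696.8, 62.9, 78.8], 0.9)]
side push_plate [([505.8, 88.9, 74.3], 0.76)]
side tongue_nose [([588.1, 63.0, 29.4], 0.83)]
```

View pics/m5.png

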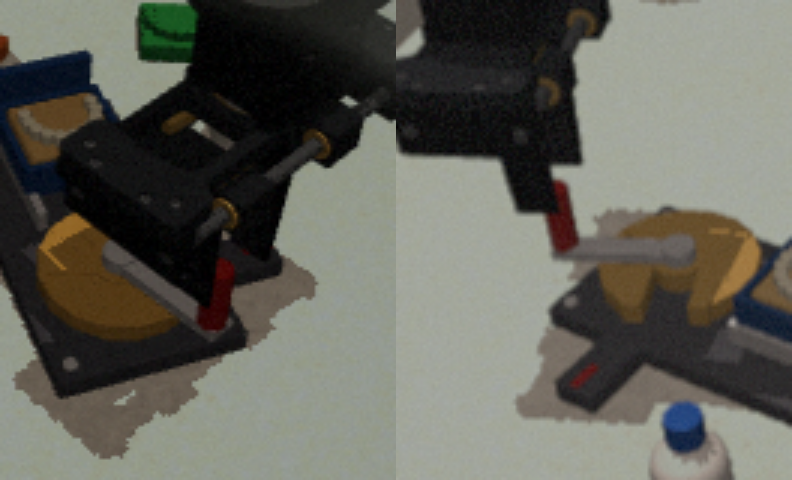

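The fingers straddle the post: in the scene crop the near finger is at (205,290) and the post at (215,290). I'll lower another 10 mm, still beside the arm, then sweep round the cam axis.

Call:
drive_tool:
  increments:
    - [[0, 0, 0.3], [0, 0, 0]]
    - [[-0.007, -0.173, 0], [0, 0, -1]]
    - [[-0.007, -0.173, 0], [0, 0, -1]]
    - [[-0.007, -0.173, 0], [0, 0, -1]]
    - [[-0.007, -0.173, 0], [0, 0, -1]]

```text
t: 9.12
eef_pos: [690.5, 82.0, 34.1]
tcp_rot: [3.141, 0.001, 0.462]
ft_force: [-0.1, -4.4, -0.7]
opening: 0.417
```

Call:
drive_tool:
  increments:
    - [[-0.007, -0.173, 0], [0, 0, -1]]
    - [[-0.007, -0.173, 0], [0, 0, -1]]
    - [[-0.007, -0.173, 0], [0, 0, -1]]
    - [[-0.007, -0.173, 0], [0, 0, -1]]
    - [[-0.007, -0.173, 0], [0, 0, -1]]

```text
t: 9.53
eef_pos: [675.1, 102.3, 34.2]
tcp_rot: [3.141, 0.001, 0.862]
ft_force: [0.3, -4.4, -1.5]
opening: 0.419
```

```bash
python3 look.py m6
```

```text
9.5333 [675.1 102.3  34.2] [3.141e+00 1.000e-03 8.620e-01] [ 0.3 -4.4 -1.5] 0.41938434270840075
scene cam_axis [([635.2, 52.9, 31.0], 0.61)]
scene lever_top [([685.4, 96.2, 80.6], 0.57)]
scene push_plate [([514.4, 96.0, 74.1], 0.91)]
scene tongue_nose [([591.9, 63.8, 28.7], 0.67)]
side cam_axis [([633.8, 53.1, 30.4], 0.75)]
side lever_top [([682.4, 97.6, 77.6], 0.87)]
side push_plate [([507.9, 88.2, 76.5], 0.8)]
side tongue_nose [([587.9, 64.2, 32.2], 0.81)]
```

View pics/m6.png

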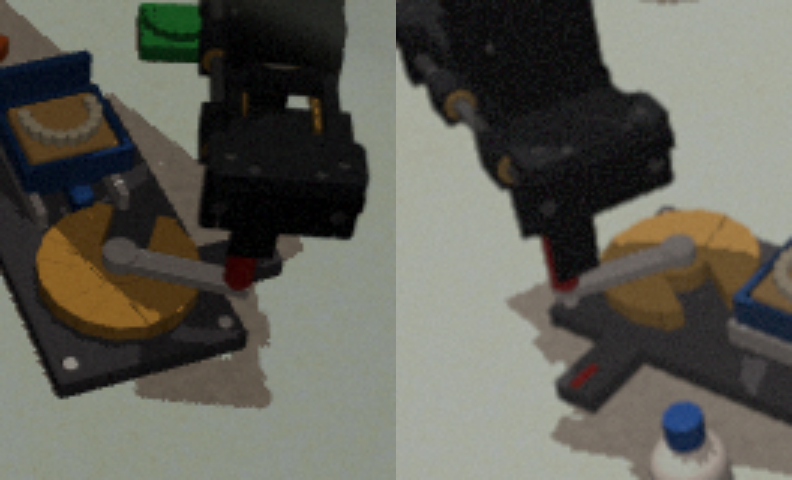

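The post is moving (about 40° in world) with the TCP leading it by about 8°. I'll continue 6 rows, then check.

Call:
drive_tool:
  increments:
    - [[-0.007, -0.173, 0], [0, 0, -1]]
    - [[-0.007, -0.173, 0], [0, 0, -1]]
    - [[-0.007, -0.173, 0], [0, 0, -1]]
    - [[-0.007, -0.173, 0], [0, 0, -1]]
    - [[-0.007, -0.173, 0], [0, 0, -1]]

```text
t: 10.45
eef_pos: [653.2, 115.0, 35.2]
tcp_rot: [3.14, 0.0, 1.261]
ft_force: [3.4, -2.9, -0.9]
opening: 0.421
```

Call:
drive_tool:
  increments:
    - [[-0.007, -0.173, 0], [0, 0, -1]]
    - [[0, 0, 0], [0, 0, 0]]

```text
t: 10.62
eef_pos: [647.5, 116.9, 35.2]
tcp_rot: [3.141, 0.0, 1.341]
ft_force: [0.1, -0.5, -0.5]
opening: 0.42
```

```bash
python3 look.py m7
```

```text
10.6167 [647.5 116.9  35.2] [3.141 0.    1.341] [ 0.1 -0.5 -0.5] 0.41956545396014766
scene cam_axis []
scene lever_top [([661.4, 111.9, 80.8], 0.93)]
scene push_plate [([509.0, 93.1, 78.6], 0.73)]
scene tongue_nose [([591.6, 67.1, 27.6], 0.57)]
side cam_axis [([634.2, 54.4, 32.1], 0.74)]
side lever_top [([660.1, 114.0, 79.7], 0.66)]
side push_plate [([507.6, 86.8, 75.2], 0.77)]
side tongue_nose [([585.1, 61.3, 30.9], 0.91)]
```

View pics/m7.png

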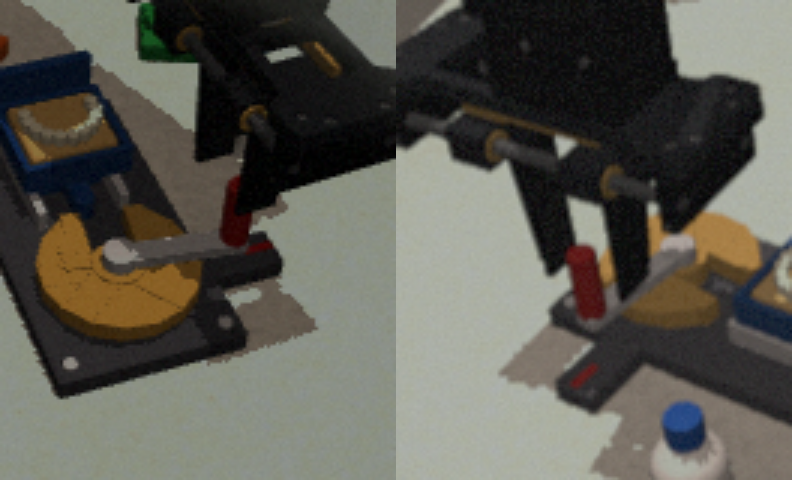

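```bash
python3 - <<'E'
from h import *
A=np.array([632,54.])
for n,uv in(("scene",(258,247)),("side",(189,377))):
    c=env.read_camera(n);u=proj(np.array((665,80,60.)),c).astype(int)
    im=c["pixels"].astype(int);x=np.array([u[0]-66,u[1]-80])+np.array(uv)/3
    p=ray_z(x,14,c);d=p[:2]-A;print(n,p,np.hypot(*d),np.degrees(np.arctan2(d[1],d[0])))
E
```

```text
scene [657.77934777 137.02014894  14.        ] 86.93054642458657 72.74942951355825
side [654.90951655 134.99683321  14.        ] 84.17441973793447 74.20673104121703
```

Call:
drive_tool:
  increments:
    - [[-0.007, -0.173, 0], [0, 0, -1]]
    - [[-0.007, -0.173, 0], [0, 0, -1]]
    - [[0, 0, 0], [0, 0, 0]]

```text
t: 11.47
eef_pos: [637.3, 118.5, 35.2]
tcp_rot: [3.141, 0.0, 1.501]
ft_force: [0.9, 0.0, 0.2]
opening: 0.422
```

```bash
python3 look.py m8
```

```text
11.4667 [637.3 118.5  35.2] [3.141 0.    1.501] [0.9 0.  0.2] 0.4217766976759632
scene cam_axis [([634.2, 52.2, 27.9], 0.58)]
scene lever_top [([648.9, 120.0, 80.4], 0.86)]
scene push_plate [([510.0, 94.3, 74.9], 0.68)]
scene tongue_nose [([590.5, 62.6, 26.2], 0.86)]
side cam_axis [([634.5, 51.8, 32.5], 0.76)]
side lever_top [([651.5, 115.4, 80.7], 0.89)]
side push_plate [([631.6, 52.9, 2.0], 0.15)]
side tongue_nose [([586.8, 64.6, 28.7], 0.66)]
```

View pics/m8.png

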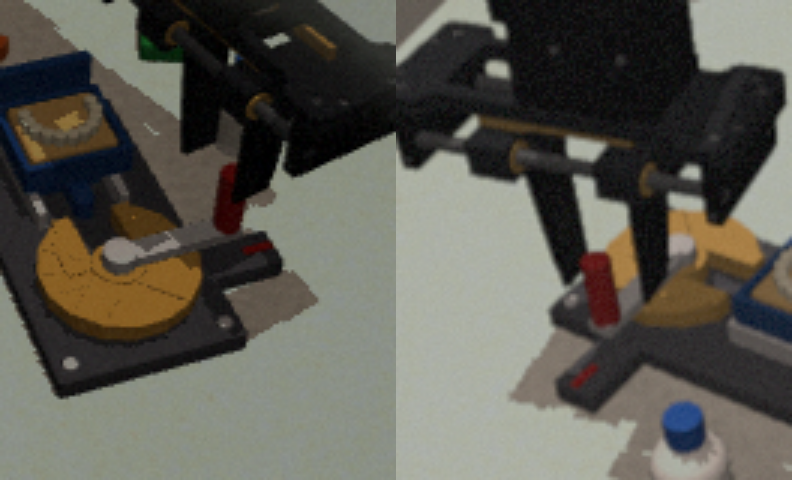

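Post at about (650,118), which is 74° about the axis, and the red mark is at about 73.4°, so the lever is within about 0.02 rad of the mark. I'll release contact, lift and shut the jaws.

Call:
drive_tool:
  increments:
    - [[0, 0.15, 0], [0, 0, 0]]
    - [[0, 0, -0.5], [0, 0, 0]]
    - [[0, 0, -0.9], [0, 0, 0]]
    - [[0, 0, -0.9], [0, 0, 0]]
    - [[0, 0, -0.9], [0, 0, 0]]

```text
t: 12.38
eef_pos: [642.1, 118.1, 132.1]
tcp_rot: [-3.141, 0.0, 1.498]
ft_force: [0.3, -0.2, 0.1]
opening: 0.42
```

Call:
drive_tool:
  increments:
    - [[0, 0, -0.4], [0, 0, 0.7]]
    - [[0, 0, 0], [0, 0, 0.7]]
    - [[0, 0, 0], [0, 0, 0.7]]
    - [[0, 0, 0], [0, 0, 0.7]]
  jaw: -1

```text
t: 12.72
eef_pos: [642.3, 118.1, 143.6]
tcp_rot: [3.141, -0.0, 1.271]
ft_force: [-1.2, -0.1, -0.6]
opening: 0.198
```

Call:
drive_tool:
  increments:
    - [[-0.309, -0.742, 0], [0, 0, 0]]
    - [[-0.309, -0.742, 0], [0, 0, 0]]
    - [[-0.309, -0.742, 0], [0, 0, 0]]
    - [[-0.309, -0.742, 0], [0, 0, 0]]
    - [[-0.309, -0.742, 0], [0, 0, 0]]

```text
t: 13.13
eef_pos: [521.1, 106.3, 143.2]
tcp_rot: [3.141, 0.0, 1.274]
ft_force: [0.3, 0.8, -0.2]
opening: 0.002
```

Call:
drive_tool:
  increments:
    - [[-0.309, -0.742, 0], [0, 0, 0]]
    - [[-0.309, -0.742, 0], [0, 0, 0]]
    - [[0, 0, 0], [0, 0, 0]]

```text
t: 13.38
eef_pos: [470.5, 101.5, 143.3]
tcp_rot: [-3.14, 0.001, 1.274]
ft_force: [0.3, 0.5, 0.2]
opening: 0.005
```

```bash
sed -i 's/look(sys.argv\[1\])/look(sys.argv[1],tuple(map(float,sys.argv[2:5])) if len(sys.argv)>4 else (665,80,60))/' look.py; python3 look.py m9 560 80 60
```

```text
13.3833 [470.5 101.5 143.3] [-3.140e+00  1.000e-03  1.274e+00] [0.3 0.5 0.2] 0.004560959748000786
scene cam_axis [([633.9, 55.1, 29.3], 0.77)]
scene lever_top [([652.3, 117.2, 80.3], 0.85)]
scene push_plate [([507.6, 95.7, 77.0], 0.63)]
scene tongue_nose [([588.4, 64.6, 24.9], 0.82)]
side cam_axis [([634.0, 55.2, 33.2], 0.59)]
side lever_top [([579.5, -54.8, -4.8], 0.73)]
side push_plate [([507.1, 92.3, 74.6], 0.68)]
side tongue_nose [([589.1, 64.3, 29.8], 0.58)]
```

View pics/m9.png

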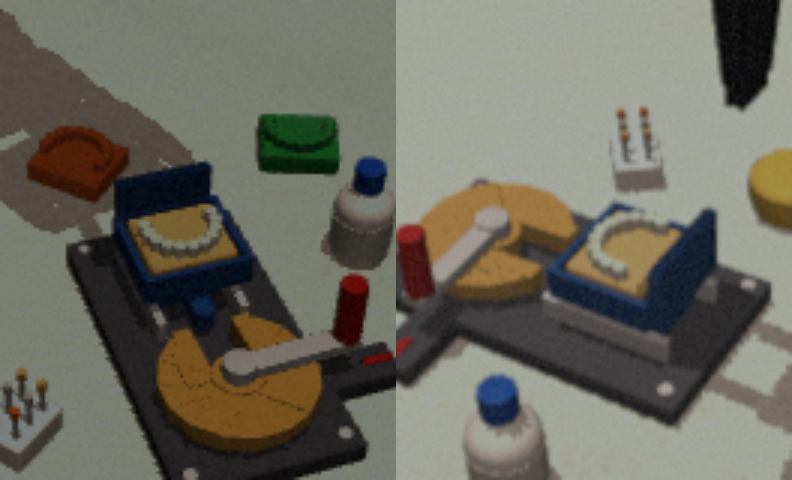

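The notch faces the tongue and the lever points at the mark (scene crop post (352,310), mark (378,360)). I'll descend behind the push plate.

Call:
drive_tool:
  increments:
    - [[0, 0, 0.8], [0, 0, 0]]
    - [[0, 0, 0.8], [0, 0, 0]]
    - [[0, 0, 0.8], [0, 0, 0]]
    - [[0, 0, 0.6], [0, 0, 0]]
    - [[0, 0, 0.3], [0, 0, 0]]

```text
t: 14.3
eef_pos: [473.2, 101.6, 42.1]
tcp_rot: [-3.139, 0.001, 1.274]
ft_force: [0.4, 0.1, 0.1]
opening: 0.006
```

Call:
drive_tool:
  increments:
    - [[0, 0, 0.3], [0, 0, 0]]
    - [[0, 0, 0.3], [0, 0, 0]]
    - [[0, 0, 0], [0, 0, 0]]

```text
t: 14.55
eef_pos: [473.7, 101.7, 25.1]
tcp_rot: [-3.141, 0.001, 1.274]
ft_force: [0.1, 0.0, 0.2]
opening: 0.002
```

```bash
python3 look.py m10 530 80 60
```

```text
14.55 [473.7 101.7  25.1] [-3.141e+00  1.000e-03  1.274e+00] [0.1 0.  0.2] 0.002325937884711743
scene cam_axis [([633.5, 53.2, 29.1], 0.88)]
scene lever_top [([653.1, 117.1, 83.0], 0.64)]
scene push_plate [([510.1, 94.2, 76.1], 0.65)]
scene tongue_nose [([591.3, 65.4, 29.5], 0.79)]
side cam_axis [([634.5, 54.9, 31.3], 0.67)]
side lever_top [([652.2, 113.5, 77.8], 0.61)]
side push_plate [([505.0, 91.5, 76.6], 0.6)]
side tongue_nose [([585.0, 61.4, 28.9], 0.86)]
```

View pics/m10.png

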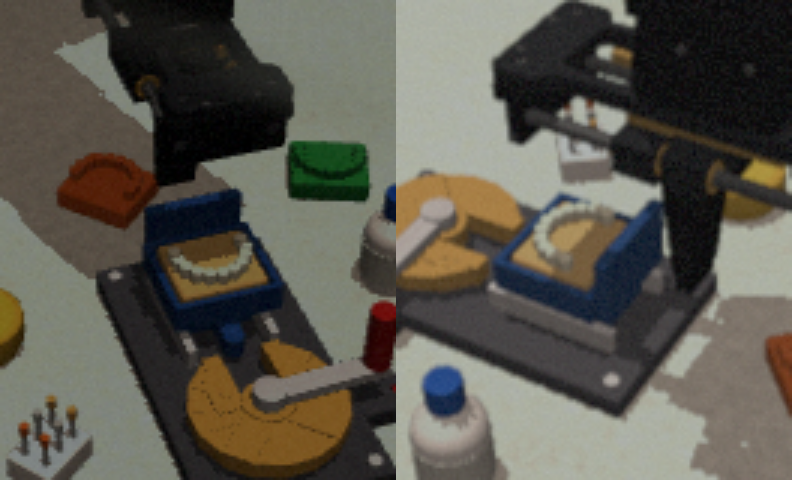

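```bash
python3 - <<'E'
from h import *
C={n:env.read_camera(n) for n in["scene","side"]}
X=[]
def P(c):
    f=240/np.tan(np.radians(c["vertical_fov"])/2);return np.array([[f,0,c["cx"]],[0,f,c["cy"]],[0,0,1]])@np.array(c["world_to_cam"])[:3]
o={n:proj(np.array((530,80,60.)),C[n]).astype(int)-[66,80] for n in C}
a=np.array((175,182))/3+o["scene"];b=np.array((294,290))/3+o["side"]
X=cv2.triangulatePoints(P(C["scene"]),P(C["side"]),a.reshape(2,1).astype(float),b.reshape(2,1).astype(float));print((X[:3]/X[3]).ravel())
for n in C:
    for z in(25,40,55):print(n,z,(proj(np.array([473.7,101.7,z]),C[n])-o[n])*3)
E
```

```text
[474.5901272  103.19544947  56.86882131]
scene 25 [171.44273212 221.27964447]
scene 40 [171.9320793  203.15000032]
scene 55 [172.43239936 184.61382608]
side 25 [296.63607785 333.43352542]
side 40 [296.67787003 312.38083354]
side 55 [296.72077768 290.76623208]
```

The tips are at z≈57 visually, behind the plate (36–76), which is a good overlap. I'll push forward gently.

Call:
drive_tool:
  increments:
    - [[0, 0.2, 0], [0, 0, 0]]
    - [[0, 0.2, 0], [0, 0, 0]]
    - [[0, 0.2, 0], [0, 0, 0]]
    - [[0, 0.2, 0], [0, 0, 0]]
    - [[0, 0.2, 0], [0, 0, 0]]

```text
t: 15.57
eef_pos: [503.1, 92.7, 26.0]
tcp_rot: [-3.141, 0.0, 1.274]
ft_force: [-2.8, 2.8, 1.7]
opening: -0.001
```

Call:
drive_tool:
  increments:
    - [[0, 0.1, 0], [0, 0, 0]]
    - [[0, 0.1, 0], [0, 0, 0]]
    - [[0, 0.1, 0], [0, 0, 0]]

```text
t: 15.82
eef_pos: [511.1, 90.3, 26.0]
tcp_rot: [-3.141, 0.0, 1.274]
ft_force: [-2.8, 2.4, 1.1]
opening: 0.007
```

```bash
python3 look.py m11 560 80 60
```

```text
15.8167 [511.1  90.3  26. ] [-3.141  0.     1.274] [-2.8  2.4  1.1] 0.006667744806549996
scene cam_axis [([633.8, 54.1, 29.0], 0.72)]
scene lever_top [([651.9, 116.3, 78.1], 0.84)]
scene push_plate [([520.0, 92.1, 74.1], 0.75)]
scene tongue_nose [([602.3, 61.1, 29.2], 0.65)]
side cam_axis [([634.4, 53.3, 30.8], 0.66)]
side lever_top [([649.2, 117.7, 79.6], 0.79)]
side push_plate [([518.1, 86.3, 76.6], 0.58)]
side tongue_nose [([599.1, 61.9, 32.0], 0.91)]
```

View pics/m11.png

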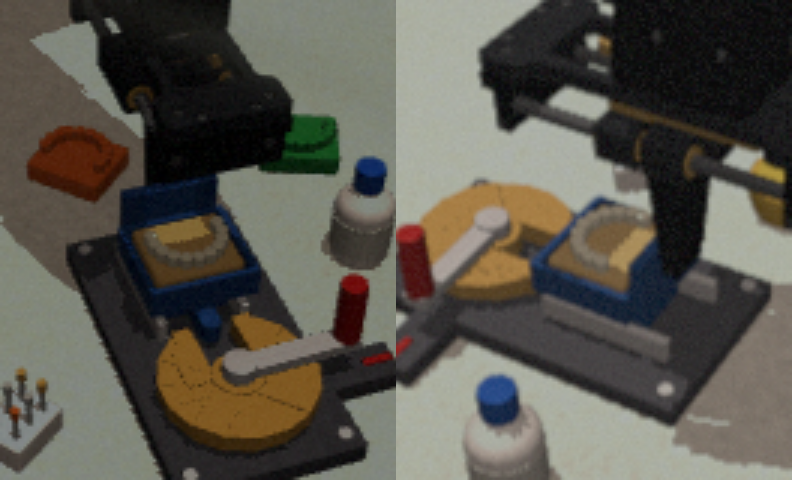

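The slide is moving (about 11 mm so far, about 4 N) and the tongue is entering. I'll continue.

Call:
drive_tool:
  increments:
    - [[0, 0.1, 0], [0, 0, 0]]
    - [[0, 0.1, 0], [0, 0, 0]]
    - [[0, 0.1, 0], [0, 0, 0]]

```text
t: 16.57
eef_pos: [519.8, 87.7, 26.1]
tcp_rot: [-3.141, 0.0, 1.274]
ft_force: [-2.8, 2.2, 2.7]
opening: 0.003
```

Call:
drive_tool:
  increments:
    - [[0, 0.08, 0], [0, 0, 0]]
    - [[0, 0.08, 0], [0, 0, 0]]

```text
t: 16.73
eef_pos: [524.6, 86.2, 26.1]
tcp_rot: [-3.141, 0.0, 1.274]
ft_force: [-1.9, 2.8, 1.0]
opening: 0.006
```

Call:
drive_tool:
  increments:
    - [[0, 0.04, 0], [0, 0, 0]]
    - [[0, 0.04, 0], [0, 0, 0]]

```text
t: 16.9
eef_pos: [526.9, 85.5, 26.1]
tcp_rot: [-3.142, 0.0, 1.274]
ft_force: [-1.8, 2.8, 2.0]
opening: 0.004
```

Call:
drive_tool:
  increments:
    - [[0, 0.04, 0], [0, 0, 0]]
    - [[0, 0.04, 0], [0, 0, 0]]

```text
t: 17.07
eef_pos: [527.9, 85.2, 26.0]
tcp_rot: [-3.139, 0.0, 1.274]
ft_force: [-10.3, 8.6, 7.8]
opening: 0.007
```

Call:
drive_tool:
  increments:
    - [[0, 0.04, 0], [0, 0, 0]]
    - [[0, 0.02, 0], [0, 0, 0]]

```text
t: 17.23
eef_pos: [527.8, 85.2, 26.0]
tcp_rot: [-3.136, 0.001, 1.274]
ft_force: [-15.8, 10.8, 12.3]
opening: 0.005
```

The end stop is reached: force rises to about 20 N with no further motion. I'll back off straight, then lift clear.

Call:
drive_tool:
  increments:
    - [[0, -0.2, 0], [0, 0, 0]]
    - [[0, -0.5, 0], [0, 0, 0]]
    - [[0, -0.6, 0], [0, 0, 0]]
    - [[0, 0, 0], [0, 0, 0]]

```text
t: 17.57
eef_pos: [491.2, 96.1, 26.0]
tcp_rot: [-3.14, 0.001, 1.274]
ft_force: [0.0, -0.1, -0.5]
opening: 0.003
```

Call:
drive_tool:
  increments:
    - [[0, 0, -0.8], [0, 0, 0]]
    - [[0, 0, -0.8], [0, 0, 0]]
    - [[0, 0, -0.9], [0, 0, 0]]
    - [[0, 0, -0.9], [0, 0, 0]]
    - [[0, 0, -0.9], [0, 0, 0]]

```text
t: 17.98
eef_pos: [494.3, 95.4, 156.7]
tcp_rot: [3.14, -0.0, 1.274]
ft_force: [0.5, 1.1, -0.2]
opening: 0.004
```

```bash
python3 look.py m12 580 80 50
```

```text
17.9833 [494.3  95.4 156.7] [ 3.14  -0.     1.274] [ 0.5  1.1 -0.2] 0.0041591879910331
scene cam_axis [([634.2, 50.6, 31.2], 0.6)]
scene lever_top [([650.7, 117.4, 81.2], 0.59)]
scene push_plate [([534.5, 84.2, 78.6], 0.89)]
scene tongue_nose [([618.6, 58.3, 27.0], 0.72)]
side cam_axis [([633.3, 52.7, 31.2], 0.92)]
side lever_top []
side push_plate [([533.5, 84.9, 77.2], 0.82)]
side tongue_nose [([614.8, 57.4, 31.1], 0.9)]
```

View pics/m12.png

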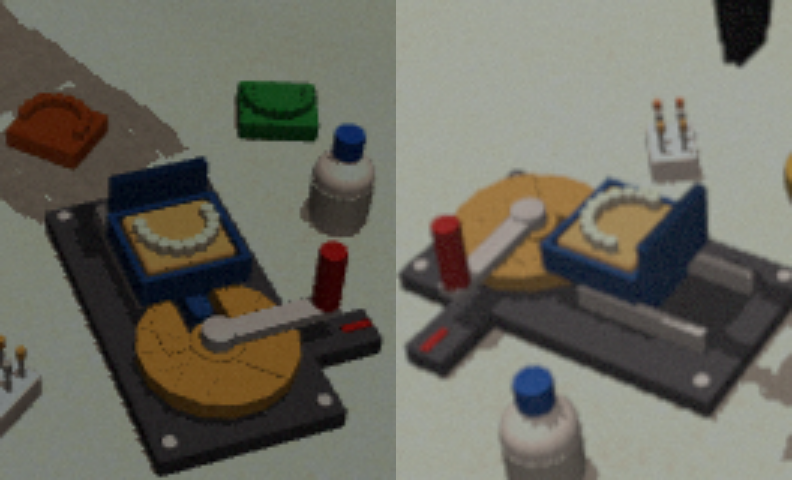

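The tongue nose is in the notch (scene crop (200,305)), about 17 mm from the axis against 19 mm nominal. The plate moved about 27 mm, the model lies in the tray, and the bottle, burs and look-alikes appear undisturbed. The tool is well above everything, so I'm handing in.

```bash
python3 -c "
from cell import env
print(env.job_done())"
```

```text
the job is handed in; nothing more can be done
None
```

The lever was pushed to the low point and the slide was then pushed forward to its end stop; I handed the job in at about 18 s of the 48 s allowed.

- **Lever:** I straddled the red post with the half-open jaws and swept it about 65° round. My last measurement put it at about 74° in the world frame against 73.4° for the red mark, which is within about 0.02 rad.
- **Slide:** I pushed the blue push plate forward with the shut fingers, against about 4 N of friction. At the stop the force rose to about 22 N with no further motion. The networks' points show the plate moved about 27 mm. They put the tongue nose about 17 mm from the cam axis, where 19 mm is fully home, and the 2 mm gap is within their error.
- **Everything else:** In the final pictures the model lies in its tray. The bottle, the bur block and the green and orange look-alikes appear where they were. The dish is almost entirely outside the last crops, so I did not recheck it at the end; the arm's path stayed clear of it.
- **Clear of everything:** The arm finished well above the jig with about 1 N on the sensor, no more than its noise in free air.

**One disagreement:** the fingertips showed up about 30 mm above the reported TCP in both fixed cameras, open or shut. I picked working heights that would be safe whether the cameras or the reported TCP was right.

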